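# Close and latch the ingress-test enclosure

## Robot

A 6-joint arm with a two-finger parallel gripper is mounted at the origin on the work surface. World frame = base frame: x ahead of the robot, y to its left, z up, the work surface at z = 0. Lengths are in m, angles in rad, forces in N, time in s.
With the tool pointing down it reaches from about 0.35 to 0.775 m from the base axis. Payload 7.3 kg.
Tool frame: the origin (TCP) lies between the finger pads; the fingertips stand 25 mm ahead of it and the grasp point (between the pads) lies 6 mm ahead of it; y points along the fingers, z is the direction in which the jaws open and shut, and the axes are right-handed (so a half turn about y gives the same grasp; the last joint's range is limited). The gripper opens to 92 mm and grips with 3 to 60 N. Pads are 19 mm wide; open, the fingers measure 130 mm over their backs; the gripper's body (75 mm by 190 mm) begins 47 mm behind the grasp point.
Start: joints at [1.044, 0.342, 1.524, -0, 1.275, -0.146], TCP at [0.195, 0.487, 0.252] pointing down, gripper open.
Joint ranges: [-2.53, 2.53], [-0.77, 2.02], [0.04, 2.7], [-1, 4.14], [0.28, 2.66], [-3.11, 3.11]. Speed limits (rad/s): [2.57, 2.57, 3.14, 3.14, 3.14, 3.14].

## Interface

Orientations are given as [roll, pitch, yaw] about the fixed x, y, z axes, in that order (R = Rz(yaw) Ry(pitch) Rx(roll)).
In Python, from cell import sensors, read_camera, hand_in gives the robot as it stands. The module is installed in compiled form; this text tells all that it offers.
- The arm moves only by the tool send_rows, never from a script. Its argument "motion" is a list that holds one entry, the list of rows, each a list of 4 numbers: the shift along the tool's x, y, z in m, then the turn about the tool's y in degrees. In form: [[[tx, ty, tz, twist], ...]]. A call has 1 to 8 rows; each row is the pose to reach, as a shift and turn from the pose measured when the call began, along the tool's axes at that moment; what a row does not reach only later rows make up. A row lasts 1/10 s, in which the tool goes at most 50 mm and 8.59 degrees, less where a joint would pass 70% of its speed; a pose out of reach is approached as far as the arm can. A call with a gripper value outside its range is refused whole. "gripper" is the opening, from 0 (shut) to 1 (fully open), set as the call begins (left out, the last holds). The fingers move at their own pace and stop on an object; "grip_force" is the grip in N (left out, the last holds). Time passes only in rows, so rows that repeat a pose let the fingers close. It gives the time, the measured TCP pose, the force and the opening at its end, in the units of the state.
- sensors.observe(): the state, without advancing time (a new reading comes with each control period).
- read_camera(name): name is "side" or "top"; returns a dict with "frame" (420x560x3 uint8, red, green, blue), "fx", "fy", "cx", "cy" (pixels), "extrinsics" (4x4, takes a point from world to camera coordinates). Camera axes: x right, y up, looking along -z (the intrinsics and any distortion apply to the point x, -y, -z); pixel columns grow to the right and rows downward; lengths in m; the calibration is good to about 2 mm. A picture is of the moment at which its call begins. There is no depth.
- hand_in(): hands the job in, once; it reports no verdict.
The state is a dict: "time": time; "qpos": joint angles; "qvel": joint speeds; "joint_efforts": joint torques, N m; "tool_pos": TCP position; "tool_rot": TCP orientation; "contact_force": force on the tool from outside, world axes, zero at the start; "torque": the same for the moment, N m; "opening": finger opening in m.
Only numpy, scipy, OpenCV 4.12 (cv2) and the standard library are available. Lean on these libraries where they do the work, as an engineer would, in place of code of your own. Each camera call takes 0.05 s, during which the arm holds its last target.

## Task

Swing the open cover of the stainless test box down onto its gasket, then lock both fasteners: press each red wing head down against its spring only until you feel it bottom, turn it a quarter turn clockwise until its cam catches, and let go so that it stays down. Go by feel, because each keeper sits at a different height: do not ram a stud into its keeper or force a turn before it is clear, and leave the other things on the mat alone.

Things in the scene. Friction and masses are not known exactly. Their poses are not given: they have to be found in the camera images.
- box: stainless enclosure, bolted down, 156 mm deep (x) by 210 mm wide (y) by 100 mm high, origin at the centre of its underside, z up; its front (-x of its own frame) looks towards the robot, the cover's hinge runs along its back top edge. Its y axis points to its own left side. A 3 mm rubber gasket lies on the rim.
- cover (a joint): opening angle of the cover in rad: 0 is metal to metal, about 0.01 to 0.02 is resting on the gasket, larger is open. It starts part open; its stiff friction hinge keeps it wherever it is left, and takes about 2 to 7 N at the front edge to push down. The front edge rises as it opens. The gasket yields about 7 N per mm.
- cover_hinge (a point): middle of the hinge axis, 78 mm behind the box centre and at rim height (100 mm above the box's underside); the axis is parallel to the box's y
- cover_edge (a point): middle of the front edge of the cover, on the outer face; 162 mm from the hinge axis. The cover is a 220 mm wide plate 3 mm thick, whose outer face lies 3 mm outside the hinge axis. The middle 90 mm of its width is bare, free of the fasteners.
- left_wing (a point): centre of the red wing of the left fastener: a bar 10 mm thick, 34 mm long and 24 mm high, standing on a steel collar 32 mm across and 6 mm thick; the wing's centre is 12 mm above the collar's upper face, and when not pressed 36 mm above the cover's outer face. Its x axis runs along the bar, z up along the stud, away from the cover. On the cover, 130 mm from the hinge axis and 70 mm to the left (+y of the box). A white mark shows the bar's end.
- left_turn (a joint): turn of the left head in rad, clockwise seen from above positive: 0 is unlocked (the bar square to the hinge, along the box's x), 1.57 is locked (the bar along y). A cross pin in the keeper's slot blocks the turn until the head is pressed deep enough; past about 1.3 the spring pulls the pin up 2 mm into its notch, and it stays.
- left_press (a joint): how far the left head is pushed down from its sprung-up position, in m (range 0 to 17 mm). The spring takes 3 N at first and 0.6 N more per mm. Depending on how its keeper was screwed in, which cannot be seen, the pin clears the lip at about 4 to 14 mm; about 1.2 mm below that it meets the keeper's hard floor, and the force rises steeply. Once locked the head rests 2 mm above the clearing depth.
- right_wing (a point): the same on the right fastener, 70 mm to the right (-y of the box); its keeper is set to another height
- right_turn (a joint): as left_turn, for the right fastener; also clockwise to lock
- right_press (a joint): as left_press, for the right fastener
- left_keeper: the left keeper's bracket inside the front wall of the box under the left fastener, origin about 24 mm below the rim on the stud's axis; it carries the brass receptacle, whose own height is not given. The receptacle is spoilt by more than about 18 N from the stud, whether from above or from forcing the turn.
- right_keeper: the right keeper's bracket, as left_keeper
- nozzle_mid (a point): middle of a loose steel spray cone with a brass neck, 68 mm across, 76 mm high; leave it alone
- watch_mid (a point): middle of a loose wristwatch on a clear stand, 64 mm across, 85 mm high; leave it alone
- coupling_mid (a point): middle of a loose white, blue and brass hose coupling, 38 mm across, 62 mm high, upright; leave it alone
- phone_mid (a point): middle of a loose white phone with a black screen lying flat, 72 by 148 by 8 mm; leave it alone

How it is judged:
On the way:
1. the cover lies on its gasket (value of joint cover below 0.04 rad), for 0.2 s.
At the end, for the whole second after the job is handed in: the cover is down on its gasket (below 0.03 rad), and both heads are turned past 1.40 rad and stay at least 1.5 mm down by themselves, caught by their keepers (value of joint cover below 0.03 rad and value of joint each of left_turn, right_turn above 1.4 rad and value of joint each of left_press, right_press above 0.0015 m); the robot touches nothing.
It fails at once if more than 18 N between the left stud and its keeper (contact force between left_keeper and anything else above 18 N).
It fails at once if more than 18 N between the right stud and its keeper (contact force between right_keeper and anything else above 18 N).
It fails at once if the cone, watch, coupling or phone is moved more than 15 mm (distance of any of nozzle_mid, watch_mid, coupling_mid, phone_mid from where it was at the start of the episode above 0.015 m).
It also fails if it takes over 72 s, if anything falls off the work surface, if the arm or the gripper's body presses on something with over 40 N, if the wrist force passes 120 N, or if a joint passes its speed limit or range.

## Working session

There is one attempt and no reset: what is moved stays moved. The work goes in short steps, Python scripts to look and compute and a tool call to move; the robot and the scene stay as the last step left them, time stands still between calls to the robot, and variables do not carry over. Pictures are saved under pics/ and viewed, and the job is handed in when it is done.

Besides the shell and the picture viewer there is one more tool, called after "Request:" as a command line: name --argument value ..., lists and objects as JSON in quotes. send_rows: Moves the arm, as the interface text tells. Its arguments: {"type":"object","properties":{"motion":{"type":"array"},"gripper":{"type":"number"},"grip_force":{"type":"number"}},"required":["motion"]}

```bash
mkdir -p pics; python3 - <<'E'
from cell import sensors, read_camera
import cv2,pickle
print(sensors.observe())
d={}
for n in("side","top"):
    c=read_camera(n);d[n]=c
    cv2.imwrite(f"pics/{n}0.png",c["frame"][:,:,::-1]);print(n,c["fx"],c["fy"],c["cx"],c["cy"],c["extrinsics"],[k for k in c])
pickle.dump(d,open("c0.pkl","wb"))
E
```

```text
{'time': 0.0, 'qpos': array([ 1.04399135e+00,  3.42760113e-01,  1.52504012e+00,  2.42834160e-06,
        1.27540826e+00, -1.45983416e-01]), 'qvel': array([-0.00126285, -0.0015342 , -0.00170391,  0.00056244,  0.00072145,
        0.00035036]), 'joint_efforts': array([-1.84161632e-03, -4.31232297e+01, -2.44217008e+01,  7.14785582e-02,
        5.59347065e-02, -1.48425252e-04]), 'tool_pos': array([0.19491061, 0.48706746, 0.25101747]), 'tool_rot': array([-1.57239464e+00,  2.37345911e-04, -3.80822455e-01]), 'contact_force': array([0.13510028, 0.19715613, 0.13436522]), 'torque': array([-0.01664036,  0.06979089,  0.01122148]), 'opening': 0.09190291519148534}
side 410.0653930173585 410.0653930173585 275.9865077220703 204.6465820843165 [[ 0.86248132 -0.50605581  0.00578685 -0.49330838]
 [ 0.39073293  0.6731142   0.62788936 -0.33838583]
 [-0.32164227 -0.53928173  0.7782811  -0.85527796]
 [ 0.          0.          0.          1.        ]] ['frame', 'fx', 'fy', 'cx', 'cy', 'extrinsics']
top 459.27649351377914 459.27649351377914 286.54956062520165 202.21719330697798 [[-0.03021597 -0.99915448  0.02788045  0.03607139]
 [ 0.99516563 -0.0274642   0.09429256 -0.61953169]
 [-0.09344712  0.03059481  0.99515406 -0.98637716]
 [ 0.          0.          0.          1.        ]] ['frame', 'fx', 'fy', 'cx', 'cy', 'extrinsics']
```

View pics/side0.png

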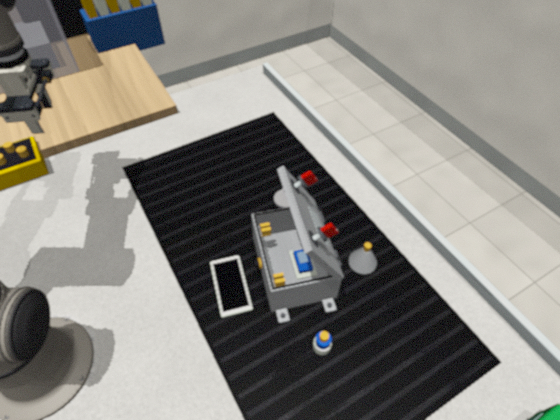

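View pics/top0.png

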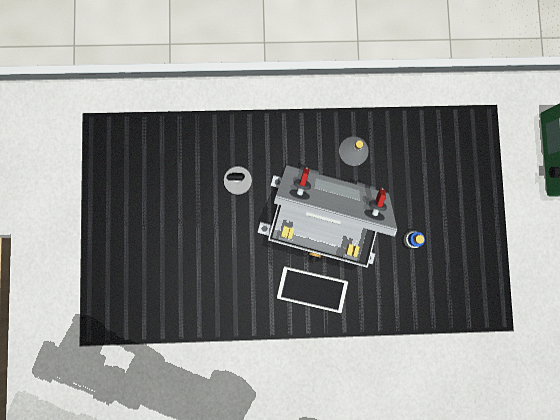

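The side view shows the box near (290,270) with its cover standing up and the red wings at (308,178) and (330,230). In the top view the front corners are near (269,241) and (369,266), and the wings near (305,177) and (381,198). I'll zoom in next.

```bash
python3 - <<'E'
import cv2,pickle
d=pickle.load(open("c0.pkl","rb"))
s=d["side"]["frame"][155:330,200:400,::-1];t=d["top"]["frame"][130:320,220:430,::-1]
cv2.imwrite("pics/s0z.png",cv2.resize(s,None,fx=3.4,fy=3.4,interpolation=cv2.INTER_CUBIC))
cv2.imwrite("pics/t0z.png",cv2.resize(t,None,fx=3,fy=3,interpolation=cv2.INTER_CUBIC))
E
```

```text
(no output)
```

View pics/s0z.png

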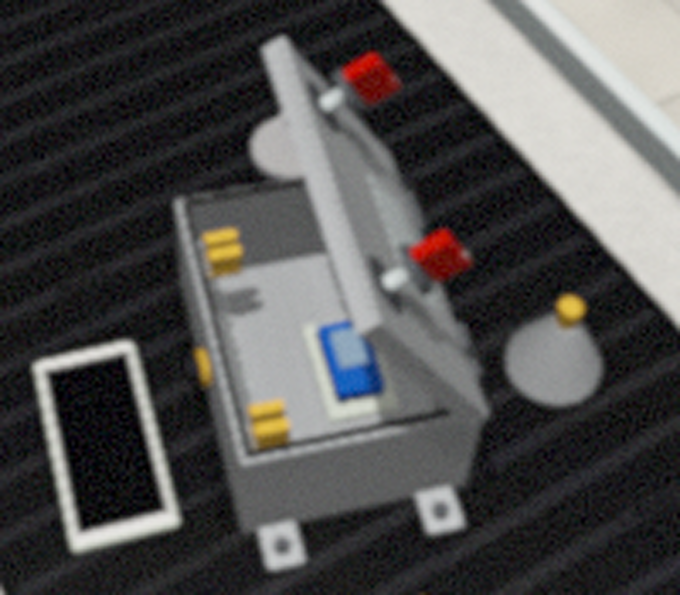

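View pics/t0z.png

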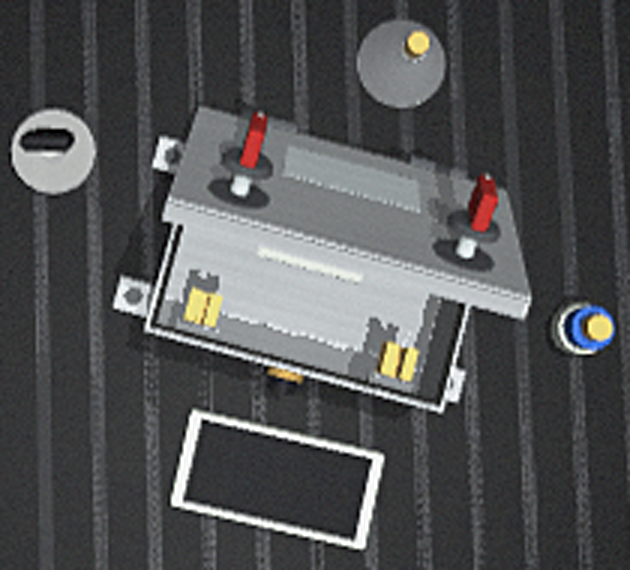

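```bash
cat > h.py <<'E'
import numpy as np,pickle
def proj(c,P):
    P=np.atleast_2d(P);q=P@c["extrinsics"][:3,:3].T+c["extrinsics"][:3,3]
    return np.c_[c["cx"]+c["fx"]*q[:,0]/-q[:,2],c["cy"]+c["fy"]*-q[:,1]/-q[:,2]]
def b2w(p,P):
    x,y,w=p[:3];c,s=np.cos(w),np.sin(w);P=np.atleast_2d(P)
    return np.c_[x+c*P[:,0]-s*P[:,1],y+s*P[:,0]+c*P[:,1],P[:,2]]
def cov(th,r,y,h): # r from hinge, h along normal from hinge plane
    return [-.078-r*np.cos(th)*-1 if 0 else .078-r*np.cos(th)+h*np.sin(th),y,.1+r*np.sin(th)+h*np.cos(th)]
E
python3 - <<'E'
from h import *
from scipy.optimize import least_squares
d=pickle.load(open("c0.pkl","rb"))
def pts(p):
    th=p[3]
    return b2w(p,[[-.078,.105,.103],[-.078,-.105,.103],cov(th,.162,.11,.003),cov(th,.162,-.11,.003),cov(th,.13,.07,.039),cov(th,.13,-.07,.039)])
mt=np.array([[269.7,240],[367,266.7],[276.7,196],[396,227.3],[305,177.3],[381,198.3]])
ms=np.array([[252.4,213.8],[272,290.9],[283.8,166.2],[312.4,250.6],[308.8,178.5],[329.4,230]])
f=lambda p:np.r_[(proj(d["top"],pts(p))-mt).ravel(),(proj(d["side"],pts(p))-ms).ravel()]
r=least_squares(f,[.6,-.05,-.2,1.],loss="soft_l1")
print(r.x,r.cost);print(f(r.x).reshape(-1,2).round(1));print(pts(r.x))
np.save("pose.npy",r.x)
# objects: ray at given height
def ray(c,u,v,z):
    R=c["extrinsics"][:3,:3];t=c["extrinsics"][:3,3];o=-R.T@t
    k=R.T@np.array([(u-c["cx"])/c["fx"],-(v-c["cy"])/c["fy"],-1]);return o+k*(z-o[2])/k[2]
for n,u,v,z in [("coupling",414,239,.05),("cone",359,144,.076),("watch",237,178,.06),("ph",278,297,.008),("ph",345,313,.008)]: print(n,ray(d["top"],u,v,z))
E
```

```text
[ 0.58303441 -0.06253196 -0.293313    1.03820323] 7.474149919681832
[[-1.8 -0.7]
 [ 0.7 -0.3]
 [-1.  -0.8]
 [ 1.2  0.8]
 [-0.6 -1.2]
 [-0.6 -1.6]
 [-1.   0.2]
 [-0.5  1. ]
 [-0.8  0.7]
 [-0.1  0.2]
 [ 0.1  0.9]
 [ 0.   1.5]]
[[ 0.53872385  0.0605354   0.103     ]
 [ 0.47800754 -0.14049576  0.103     ]
 [ 0.6132356   0.04325411  0.24108522]
 [ 0.54962803 -0.16734997  0.24108522]
 [ 0.64691444 -0.00870229  0.23179712]
 [ 0.60643689 -0.14272307  0.23179712]]
coupling [ 0.53078106 -0.25462827  0.05      ]
cone [ 0.73681213 -0.13939455  0.076     ]
watch [0.67250349 0.12387428 0.06      ]
ph [0.41234387 0.04277764 0.008     ]
ph [ 0.37253793 -0.10440686  0.008     ]
```

```bash
cat >> h.py <<'E'
from scipy.spatial.transform import Rotation as Ro
pose=np.load("pose.npy")
def rel(P,yaw=None):
    from cell import sensors
    s=sensors.observe();R=Ro.from_euler("xyz",s["tool_rot"]).as_matrix()
    d=R.T@(np.asarray(P)-s["tool_pos"])
    print("TCP",s["tool_pos"].round(4),"rot",s["tool_rot"].round(4),"shift mm",(d*1000).round(1),"twist",None if yaw is None else round(-np.degrees(yaw-s["tool_rot"][2]),2))
E
python3 - <<'E'
from h import *
rel(b2w(pose,[.033,0,.34])[0],pose[2])
E
```

```text
TCP [0.1949 0.4871 0.2511] rot [-1.5722e+00  2.0000e-04 -3.8080e-01] shift mm [ 597.4  -88.5 -363.3] twist -5.01
```

Request:
send_rows --motion '[[[0,-0.045,0,0],[0.03,-0.089,-0.02,0],[0.07,-0.089,-0.043,-1],[0.11,-0.089,-0.067,-2],[0.15,-0.089,-0.091,-3],[0.19,-0.089,-0.116,-4],[0.23,-0.089,-0.14,-5],[0.27,-0.089,-0.164,-5]]]' --gripper 0 --grip_force 20

```text
time: 0.9
tool_pos: [0.3853, 0.2329, 0.3401]
tool_rot: [-1.572, 0.001, -0.293]
contact_force: [0.3, -0.2, 0.2]
opening: 0.0324
```

```bash
python3 - <<'E'
from h import *
rel(b2w(pose,[.033,0,.34])[0],pose[2])
E
```

```text
TCP [0.3853 0.2329 0.3401] rot [-1.5722e+00  6.0000e-04 -2.9290e-01] shift mm [ 3.076e+02  3.000e-01 -2.258e+02] twist 0.02
```

Request:
send_rows --motion '[[[0.04,0,-0.03,0],[0.08,0,-0.06,0],[0.12,0,-0.09,0],[0.16,0,-0.118,0],[0.2,0,-0.147,0],[0.24,0,-0.176,0],[0.28,0,-0.205,0],[0.308,0,-0.226,0]]]'

```text
time: 1.7
tool_pos: [0.616, -0.0753, 0.3392]
tool_rot: [-1.573, 0.002, -0.295]
contact_force: [0.6, -0.3, -0.7]
opening: 0.0004
```

Request:
send_rows --motion '[[[0,0,0,0],[0,0,0,0]]]'

```text
time: 1.9
tool_pos: [0.6159, -0.0759, 0.3378]
tool_rot: [-1.573, 0.004, -0.296]
contact_force: [-0.1, -0.3, 0.4]
opening: 0.0005
```

```bash
python3 - <<'E'
from h import *
rel(b2w(pose,[.033,0,.267])[0],pose[2])
from cell import read_camera
import cv2
c=read_camera("side");cv2.imwrite("pics/s1.png",cv2.resize(c["frame"][100:330,200:430,::-1],None,fx=2.5,fy=2.5))
p=proj(c,b2w(pose,[.033,0,.315]));print(p,(p-[200,100])*2.5)
# path
for th in [1.038,.9,.8,.7,.6,.5,.4,.3,.2,.1,.05,.015]:
    q=np.array(cov(th,.15,0,.003))-[-.0095,0,0]; q=[q[0]+.0,q[2]]
    print(th,"dx,dy(down) from hover(.033,.242):",round((cov(th,.15,0,.003)[0]+.0095-.033)*1000,1),round((.242-q[1])*1000,1))
E
```

```text
TCP [ 0.6159 -0.0759  0.3378] rot [-1.5725  0.0044 -0.2963] shift mm [-2.  70.8  3.4] twist -0.17
[[316.03098359 177.4276019 ]] [[290.07745897 193.56900476]]
1.038 dx,dy(down) from hover(.033,.242): -19.1 11.3
0.9 dx,dy(down) from hover(.033,.242): -36.4 22.6
0.8 dx,dy(down) from hover(.033,.242): -47.9 32.3
0.7 dx,dy(down) from hover(.033,.242): -58.3 43.1
0.6 dx,dy(down) from hover(.033,.242): -67.6 54.8
0.5 dx,dy(down) from hover(.033,.242): -75.7 67.5
0.4 dx,dy(down) from hover(.033,.242): -82.5 80.8
0.3 dx,dy(down) from hover(.033,.242): -87.9 94.8
0.2 dx,dy(down) from hover(.033,.242): -91.9 109.3
0.1 dx,dy(down) from hover(.033,.242): -94.5 124.0
0.05 dx,dy(down) from hover(.033,.242): -95.2 131.5
0.015 dx,dy(down) from hover(.033,.242): -95.4 136.8
```

View pics/s1.png

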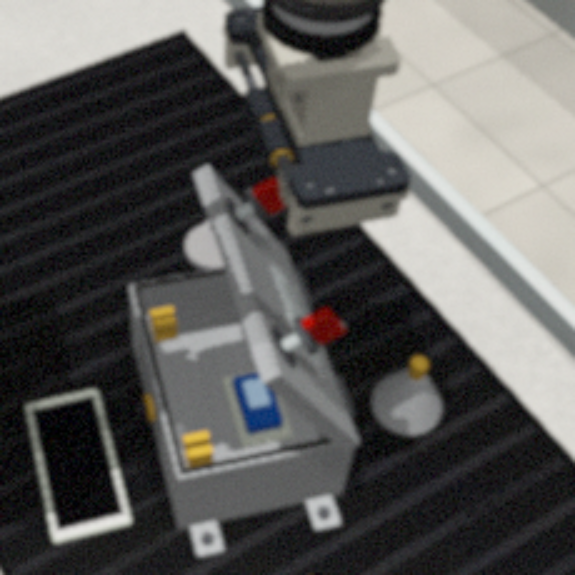

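The side view shows the gripper above the cover's back side, with its body at (345,190) hiding the fingers. Both wings are clear, at (268,195) and (325,325). Next I go down to the hover point behind the cover.

Request:
send_rows --motion '[[[-0.002,0.02,0.003,-0.2],[-0.002,0.04,0.003,-0.2],[-0.002,0.06,0.003,-0.2],[-0.002,0.071,0.003,-0.2],[-0.002,0.071,0.003,-0.2]]]'

```text
time: 2.45
tool_pos: [0.6132, -0.07, 0.2665]
tool_rot: [-1.572, 0.006, -0.29]
contact_force: [0.2, -0.5, 1.0]
opening: 0.0006
```

Request:
send_rows --motion '[[[-0.007,0.004,0,0],[-0.014,0.008,0,0],[-0.02,0.012,0,0],[-0.026,0.016,0,0]]]'

```text
time: 2.85
tool_pos: [0.5887, -0.0624, 0.252]
tool_rot: [-1.572, 0.003, -0.29]
contact_force: [1.9, 0.4, 3.8]
opening: 0.0004
```

Request:
send_rows --motion '[[[-0.005,0.003,0,0],[-0.011,0.008,0,0],[-0.017,0.013,0,0],[-0.022,0.018,0,0],[-0.028,0.023,0,0],[-0.033,0.028,0,0],[-0.038,0.034,0,0],[-0.042,0.04,0,0]]]'

```text
time: 3.65
tool_pos: [0.5479, -0.0503, 0.2115]
tool_rot: [-1.572, 0.003, -0.29]
contact_force: [2.6, 0.2, 1.2]
opening: 0.0005
```

Request:
send_rows --motion '[[[-0.004,0.006,0,0],[-0.008,0.013,0,0],[-0.012,0.02,0,0],[-0.015,0.026,0,0],[-0.018,0.033,0,0],[-0.02,0.04,0,0],[-0.022,0.047,0,0],[-0.024,0.054,0,0]]]'

```text
time: 4.45
tool_pos: [0.5246, -0.0434, 0.157]
tool_rot: [-1.572, 0.003, -0.29]
contact_force: [1.1, -0.4, 1.8]
opening: 0.0003
```

```bash
python3 - <<'E'
from h import *
rel(b2w(pose,[.033,0,.267])[0],pose[2])
from cell import read_camera
import cv2
c=read_camera("side");cv2.imwrite("pics/s2.png",cv2.resize(c["frame"][100:330,200:430,::-1],None,fx=2.5,fy=2.5))
E
```

```text
TCP [ 0.5246 -0.0434  0.157 ] rot [-1.5719  0.0027 -0.2897] shift mm [  94.1 -110.3   -1.9] twist 0.21
```

View pics/s2.png

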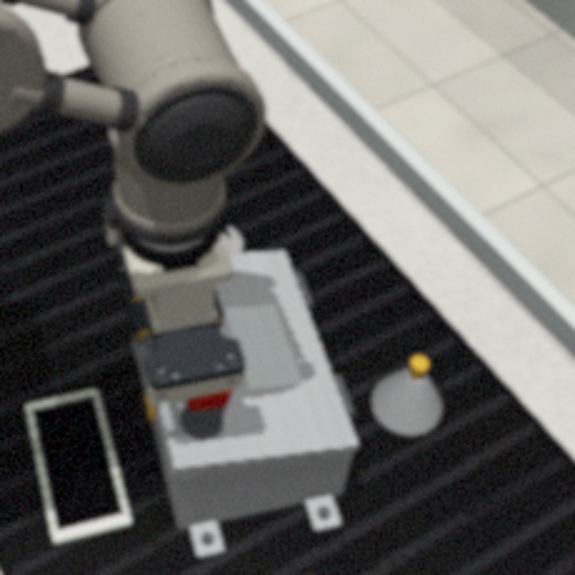

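The cover is nearly down, and the right wing shows at (210,400), just below the gripper body. I push on gently for the last 26 mm or so.

Request:
send_rows --motion '[[[-0.001,0.005,0,0],[-0.002,0.01,0,0],[-0.002,0.014,0,0],[-0.002,0.018,0,0],[-0.002,0.021,0,0],[-0.002,0.023,0,0]]]'

```text
time: 5.1
tool_pos: [0.521, -0.0424, 0.1327]
tool_rot: [-1.572, 0.007, -0.29]
contact_force: [-4.4, 1.6, 11.0]
opening: 0.0004
```

Request:
send_rows --motion '[[[0,0.001,0,0],[0,0.002,0,0]]]'

```text
time: 5.3
tool_pos: [0.521, -0.0424, 0.132]
tool_rot: [-1.572, 0.006, -0.289]
contact_force: [-5.2, 0.4, 16.8]
opening: 0.0003
```

Request:
send_rows --motion '[[[0,0.0007,0,0],[0,0.0012,0,0]]]'

```text
time: 5.5
tool_pos: [0.521, -0.0424, 0.132]
tool_rot: [-1.572, 0.006, -0.289]
contact_force: [-5.0, 0.5, 17.2]
opening: 0.0007
```

Request:
send_rows --motion '[[[0,-0.02,0,0],[0,-0.06,0,0],[0,-0.1,0,0],[-0.04,-0.14,0,0],[-0.09,-0.16,0,0],[-0.13,-0.16,0.03,0],[-0.13,-0.16,0.08,0],[-0.13,-0.16,0.13,0]]]' --gripper 0.35

```text
time: 6.3
tool_pos: [0.4323, 0.1162, 0.2936]
tool_rot: [-1.571, 0.003, -0.291]
contact_force: [2.2, -1.2, 0.1]
opening: 0.0323
```

```bash
python3 - <<'E'
from cell import sensors, read_camera
import cv2,pickle
d={n:read_camera(n) for n in("side","top")}
pickle.dump(d,open("c1.pkl","wb"))
s=d["side"]["frame"][155:330,200:400,::-1];t=d["top"]["frame"][130:320,220:430,::-1]
cv2.imwrite("pics/s3z.png",cv2.resize(s,None,fx=3.4,fy=3.4,interpolation=cv2.INTER_CUBIC))
cv2.imwrite("pics/t3z.png",cv2.resize(t,None,fx=3,fy=3,interpolation=cv2.INTER_CUBIC))
E
```

```text
(no output)
```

View pics/s3z.png

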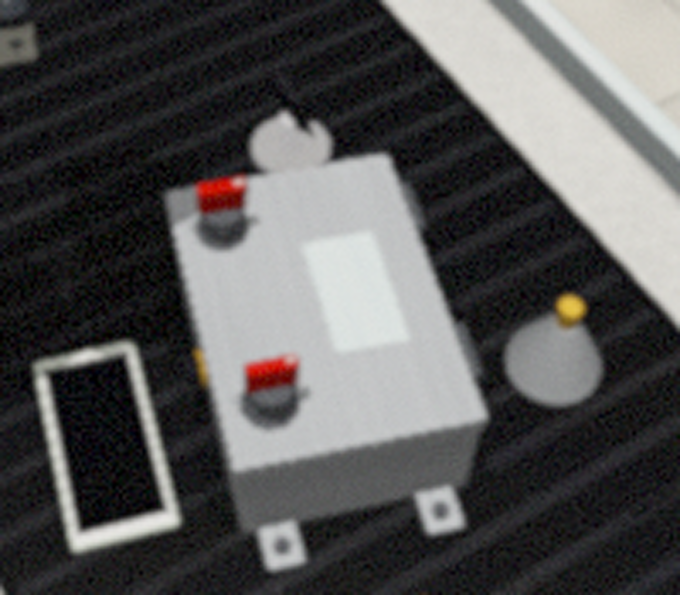

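View pics/t3z.png

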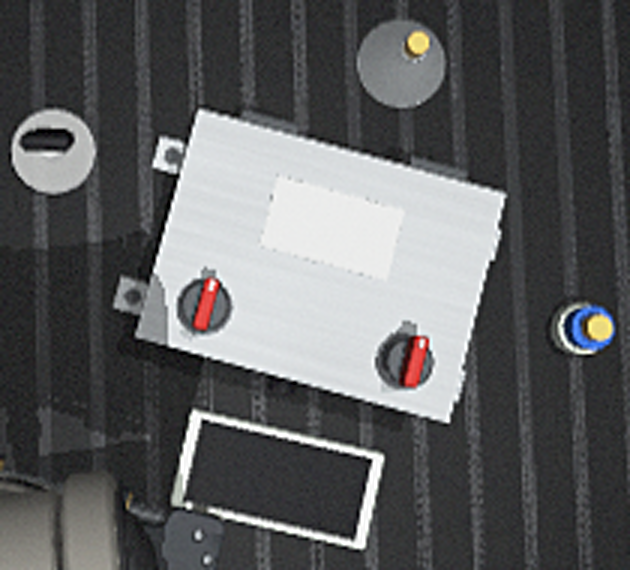

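```bash
python3 - <<'E'
from h import *
from scipy.optimize import least_squares
import cv2
d=pickle.load(open("c1.pkl","rb"))
def red(c,box):
    f=c["frame"].astype(int);m=(f[:,:,0]>110)&(f[:,:,1]<60)&(f[:,:,2]<60)
    n,l,s,ct=cv2.connectedComponentsWithStats(m.astype(np.uint8));return [(s[i],ct[i].round(1)) for i in range(1,n) if s[i][4]>15]
for n in d: print(n,red(d[n],0))
def pts(p):
    th=p[3];rb=p[4]
    return b2w(p,[cov(th,.162,.11,.003),cov(th,.162,-.11,.003),cov(th,rb,-.11,.003),cov(th,rb,.11,.003)]),b2w(p,[cov(th,.13,.07,.047),cov(th,.13,-.07,.047)]),b2w(p,[cov(th,.13,.07,.039),cov(th,.13,-.07,.039)])
mt=np.array([[265.7,242.7],[369.3,270.3],[388.7,192.7],[286.7,166]])
ms=np.array([[249.4,211.5],[269.1,293.2],[343.2,277.9],[314.1,200.6]])
mw=np.array([[288.7,231.7],[358.3,250.7]])
f=lambda p:np.r_[(proj(d["top"],pts(p)[0])-mt).ravel(),(proj(d["top"],pts(p)[1])-mw).ravel(),(proj(d["side"],pts(p)[0])-ms).ravel()]
r=least_squares(f,[.583,-.06,-.29,.02,.0],loss="soft_l1")
print(r.x,r.cost);print(f(r.x).reshape(-1,2).round(1));print(pts(r.x)[2])
np.save("pose1.npy",r.x)
E
```

```text
side [(array([258, 207,  13,   7,  60], dtype=int32), array([263.4, 210.1])), (array([273, 261,  14,   6,  50], dtype=int32), array([278.6, 263.6]))]
top []
[ 0.58156174 -0.06232884 -0.29347772  0.02292925 -0.00214713] 3.855879509432742
[[-1.  -0.5]
 [ 0.4  0.4]
 [-0.1  0.4]
 [-1.  -0.8]
 [-0.  -0.8]
 [ 0.2 -0.9]
 [-1.4  0.6]
 [-0.5  0.9]
 [ 0.5  0.6]
 [-0.5  0.3]]
[[ 0.55292353  0.01945238  0.14197029]
 [ 0.51242391 -0.11456173  0.14197029]]
```

The cover lies flat on the rim in both views. In the top zoom the wings are at (207,305) and (415,362), with bars along box x. The refit agrees to about 1 px, and the left wing is near (0.553, 0.0195, 0.142).

```bash
python3 - <<'E'
from h import *
p=np.load("pose1.npy")
rel(b2w(p,[-.052,.07,.205])[0],p[2])
E
```

```text
TCP [0.4335 0.1198 0.2927] rot [-1.5699  0.0046 -0.2834] shift mm [142.1  87.  -63. ] twist 0.58
```

Request:
send_rows --motion '[[[0.04,0,-0.018,0.6],[0.08,0,-0.036,0.6],[0.12,0,-0.054,0.6],[0.142,0,-0.063,0.6],[0.142,0.03,-0.063,0.6],[0.142,0.06,-0.063,0.6],[0.142,0.087,-0.063,0.6],[0.142,0.087,-0.063,0.6]]]' --gripper 0.3

```text
time: 7.2
tool_pos: [0.5497, 0.0192, 0.2012]
tool_rot: [-1.572, 0.013, -0.295]
contact_force: [0.3, 0.1, -0.4]
opening: 0.0273
```

```bash
python3 - <<'E'
from h import *
p=np.load("pose1.npy")
rel(b2w(p,[-.052,.07,.162])[0],p[2])
from cell import sensors;s=sensors.observe();print(s["contact_force"],s["qpos"],s["opening"])
E
```

```text
TCP [0.5497 0.0192 0.2012] rot [-1.5717  0.0126 -0.2945] shift mm [ 2.6 39.1  1.2] twist -0.06
[ 0.2576254   0.07098601 -0.4258786 ] [-0.10517606  0.43807961  1.5219261   0.00159001  1.19409377 -1.38202733] 0.02728686427800562
```

Request:
send_rows --motion '[[[0.003,0.01,0.001,0],[0.003,0.02,0.001,0],[0.003,0.03,0.001,0],[0.003,0.036,0.001,0],[0.003,0.039,0.001,0],[0.003,0.039,0.001,0]]]'

```text
time: 7.8
tool_pos: [0.5523, 0.0195, 0.162]
tool_rot: [-1.572, 0.013, -0.294]
contact_force: [-0.3, 0.1, -0.5]
opening: 0.0274
```

Request:
send_rows --motion '[[[0,0,0,0],[0,0,0,0],[0,0,0,0]]]' --gripper 0.05 --grip_force 4

```text
time: 8.1
tool_pos: [0.5528, 0.0205, 0.1625]
tool_rot: [-1.569, 0.012, -0.295]
contact_force: [1.7, 8.1, 0.0]
opening: 0.0108
```

```bash
python3 - <<'E'
from h import *
p=np.load("pose1.npy")
rel(b2w(p,[-.052,.07,.162])[0],p[2])
from cell import sensors,read_camera;s=sensors.observe();print(s["contact_force"],s["torque"],s["opening"])
import cv2
c=read_camera("top");cv2.imwrite("pics/t4.png",cv2.resize(c["frame"][130:320,220:430,::-1],None,fx=3,fy=3))
c=read_camera("side");cv2.imwrite("pics/s4.png",cv2.resize(c["frame"][130:330,200:400,::-1],None,fx=3,fy=3))
E
```

```text
TCP [0.5528 0.0205 0.1625] rot [-1.5693  0.0118 -0.2949] shift mm [-0.5  0.5 -1. ] twist -0.08
[1.68174324 8.13275058 0.02606308] [ 1.40769521 -0.37023615 -0.01576896] 0.010825821574695832
```

View pics/s4.png

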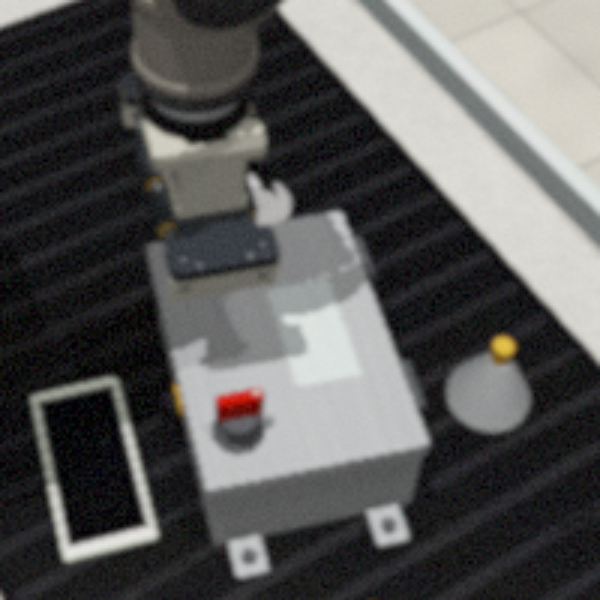

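The fingers hold the left bar (opening 10.8 mm), but there is 8 N sideways, so the tool must move towards +y.

Request:
send_rows --motion '[[[0,0,0.001,0],[0,0,0.001,0]]]'

```text
time: 8.4
tool_pos: [0.5531, 0.0216, 0.1626]
tool_rot: [-1.57, 0.012, -0.294]
contact_force: [-0.3, -0.9, 0.2]
opening: 0.0098
```

Request:
send_rows --motion '[[[0,0.002,0,0],[0,0.004,0,0],[0,0.005,0,0],[0,0.005,0,0]]]' --gripper 0.2

```text
time: 8.8
tool_pos: [0.553, 0.0216, 0.1573]
tool_rot: [-1.57, 0.012, -0.294]
contact_force: [-0.2, 0.2, 0.0]
opening: 0.0182
```

Request:
send_rows --motion '[[[0,0.001,0,0],[0,0.001,0,0]]]'

```text
time: 9.0
tool_pos: [0.5531, 0.0216, 0.1565]
tool_rot: [-1.569, 0.012, -0.295]
contact_force: [-0.3, -0.2, 2.0]
opening: 0.0184
```

Request:
send_rows --motion '[[[0,0.001,0,0],[0,0.001,0,0]]]'

```text
time: 9.2
tool_pos: [0.5531, 0.0216, 0.1557]
tool_rot: [-1.569, 0.011, -0.294]
contact_force: [-1.2, -0.5, 3.3]
opening: 0.0185
```

Request:
send_rows --motion '[[[0,0.001,0,0],[0,0.001,0,0]]]'

```text
time: 9.4
tool_pos: [0.5531, 0.0216, 0.1547]
tool_rot: [-1.569, 0.011, -0.294]
contact_force: [-1.7, -0.2, 2.5]
opening: 0.0179
```

Request:
send_rows --motion '[[[0,0.001,0,0],[0,0.0015,0,0]]]'

```text
time: 9.6
tool_pos: [0.5531, 0.0216, 0.1532]
tool_rot: [-1.569, 0.011, -0.294]
contact_force: [-1.6, -0.6, 4.7]
opening: 0.0182
```

Request:
send_rows --motion '[[[0,0.001,0,0],[0,0.001,0,0]]]'

```text
time: 9.8
tool_pos: [0.5531, 0.0216, 0.1522]
tool_rot: [-1.569, 0.011, -0.294]
contact_force: [-2.0, -1.1, 4.6]
opening: 0.0183
```

Request:
send_rows --motion '[[[0,0.001,0,0],[0,0.001,0,0]]]'

```text
time: 10.0
tool_pos: [0.5531, 0.0216, 0.1513]
tool_rot: [-1.569, 0.011, -0.294]
contact_force: [-1.6, -0.3, 6.1]
opening: 0.0185
```

Request:
send_rows --motion '[[[0,0.0008,0,0],[0,0.0008,0,0]]]'

```text
time: 10.2
tool_pos: [0.5531, 0.0216, 0.1507]
tool_rot: [-1.569, 0.011, -0.294]
contact_force: [-1.9, -0.1, 6.5]
opening: 0.0184
```

Request:
send_rows --motion '[[[0,0.0008,0,0],[0,0.0008,0,0]]]'

```text
time: 10.4
tool_pos: [0.5531, 0.0216, 0.1501]
tool_rot: [-1.569, 0.011, -0.294]
contact_force: [-1.2, 0.4, 5.2]
opening: 0.0182
```

Request:
send_rows --motion '[[[0,0.0008,0,0],[0,0.0008,0,0]]]'

```text
time: 10.6
tool_pos: [0.5531, 0.0216, 0.1496]
tool_rot: [-1.569, 0.011, -0.294]
contact_force: [-2.1, 0.1, 7.1]
opening: 0.0184
```

Request:
send_rows --motion '[[[0,0.0012,0,0],[0,0.0012,0,0]]]'

```text
time: 10.8
tool_pos: [0.5531, 0.0216, 0.1486]
tool_rot: [-1.569, 0.01, -0.294]
contact_force: [-2.4, 0.0, 7.2]
opening: 0.0183
```

Request:
send_rows --motion '[[[0,0.0012,0,0],[0,0.0012,0,0]]]'

```text
time: 11.0
tool_pos: [0.5531, 0.0217, 0.1478]
tool_rot: [-1.569, 0.01, -0.294]
contact_force: [-1.5, -0.9, 7.8]
opening: 0.0181
```

Request:
send_rows --motion '[[[0,0.0012,0,0],[0,0.0012,0,0]]]'

```text
time: 11.2
tool_pos: [0.5531, 0.0217, 0.1471]
tool_rot: [-1.569, 0.01, -0.294]
contact_force: [-2.3, -0.2, 7.6]
opening: 0.0181
```

Request:
send_rows --motion '[[[0,0.0012,0,0],[0,0.0012,0,0]]]'

```text
time: 11.4
tool_pos: [0.5531, 0.0216, 0.1464]
tool_rot: [-1.569, 0.009, -0.294]
contact_force: [-3.0, 0.6, 9.2]
opening: 0.0186
```

Request:
send_rows --motion '[[[0,0.0012,0,0],[0,0.0012,0,0]]]'

```text
time: 11.6
tool_pos: [0.5531, 0.0217, 0.1457]
tool_rot: [-1.569, 0.009, -0.294]
contact_force: [-3.2, 0.4, 9.0]
opening: 0.0185
```

Request:
send_rows --motion '[[[0,0.0012,0,0],[0,0.0012,0,0]]]'

```text
time: 11.8
tool_pos: [0.5531, 0.0217, 0.1452]
tool_rot: [-1.569, 0.009, -0.294]
contact_force: [-3.4, 0.2, 9.1]
opening: 0.0182
```

Request:
send_rows --motion '[[[0,0.0012,0,0],[0,0.0012,0,0]]]'

```text
time: 12.0
tool_pos: [0.5531, 0.0217, 0.1446]
tool_rot: [-1.569, 0.008, -0.294]
contact_force: [-2.7, -0.9, 9.4]
opening: 0.0181
```

Request:
send_rows --motion '[[[0,0.0012,0,0],[0,0.0012,0,0]]]'

```text
time: 12.2
tool_pos: [0.553, 0.0217, 0.1441]
tool_rot: [-1.569, 0.008, -0.294]
contact_force: [-3.6, 0.7, 10.7]
opening: 0.0181
```

Request:
send_rows --motion '[[[0,0.0012,0,0],[0,0.0012,0,0]]]'

```text
time: 12.4
tool_pos: [0.553, 0.0217, 0.1436]
tool_rot: [-1.569, 0.007, -0.294]
contact_force: [-3.4, -0.2, 10.4]
opening: 0.0183
```

Request:
send_rows --motion '[[[0,0.0014,0,0],[0,0.0014,0,0]]]'

```text
time: 12.6
tool_pos: [0.553, 0.0217, 0.143]
tool_rot: [-1.569, 0.007, -0.294]
contact_force: [-4.0, -0.2, 10.6]
opening: 0.0184
```

Request:
send_rows --motion '[[[0,0.0014,0,0],[0,0.0014,0,0]]]'

```text
time: 12.8
tool_pos: [0.553, 0.0217, 0.1427]
tool_rot: [-1.569, 0.006, -0.294]
contact_force: [-4.7, 0.3, 11.6]
opening: 0.0181
```

Request:
send_rows --motion '[[[0,0.0014,0,0],[0,0.0014,0,0]]]'

```text
time: 13.0
tool_pos: [0.553, 0.0217, 0.1426]
tool_rot: [-1.569, 0.005, -0.294]
contact_force: [-5.6, 1.4, 13.9]
opening: 0.0184
```

Request:
send_rows --motion '[[[0,0.0014,0,0],[0,0.0014,0,0]]]'

```text
time: 13.2
tool_pos: [0.553, 0.0217, 0.1426]
tool_rot: [-1.569, 0.004, -0.294]
contact_force: [-5.4, -0.2, 14.9]
opening: 0.0181
```

The left stud bottomed: z has stopped at 0.1426 and the force rose from about 11 to 15 N, at about 13.6 mm of press. I grip lightly and keep the same downward bias.

Request:
send_rows --motion '[[[0,0.0013,0,0],[0,0.0013,0,0],[0,0.0013,0,0]]]' --gripper 0.05 --grip_force 8

```text
time: 13.5
tool_pos: [0.5536, 0.0213, 0.1427]
tool_rot: [-1.569, 0.002, -0.294]
contact_force: [-2.7, -1.9, 12.9]
opening: 0.0099
```

Request:
send_rows --motion '[[[0,0.0013,0,4],[0,0.0013,0,8],[0,0.0013,0,12],[0,0.0013,0,12]]]'

```text
time: 13.9
tool_pos: [0.5536, 0.0211, 0.1426]
tool_rot: [-1.57, 0.001, -0.505]
contact_force: [-4.9, -0.5, 13.7]
opening: 0.0101
```

```bash
python3 - <<'E'
from cell import sensors;s=sensors.observe();print(s["contact_force"],s["torque"],s["opening"],s["tool_rot"])
E
```

```text
[-4.93005629 -0.49118999 13.68736673] [-0.19680656  0.98708018 -0.00540382] 0.010070604669493529 [-1.56953497e+00  1.34514243e-03 -5.04863251e-01]
```

Request:
send_rows --motion '[[[0,0.0013,0,6],[0,0.0013,0,12],[0,0.0013,0,18],[0,0.0013,0,18]]]'

```text
time: 14.3
tool_pos: [0.5534, 0.0208, 0.1426]
tool_rot: [-1.57, 0.001, -0.822]
contact_force: [-4.8, -0.6, 15.1]
opening: 0.0099
```

```bash
python3 - <<'E'
from cell import sensors;s=sensors.observe();print(s["contact_force"],s["torque"],s["opening"],s["tool_rot"])
E
```

```text
[-4.81855378 -0.63730106 15.12551783] [-0.29438127  1.12013797 -0.0430325 ] 0.009893388735411542 [-1.57037922e+00  1.00275930e-03 -8.21787401e-01]
```

Request:
send_rows --motion '[[[0,0.0012,0,6],[0,0.0012,0,12],[0,0.0012,0,18],[0,0.0012,0,24],[0,0.0012,0,24]]]'

```text
time: 14.8
tool_pos: [0.553, 0.0206, 0.1426]
tool_rot: [-1.571, 0.001, -1.243]
contact_force: [-6.6, -1.1, 14.5]
opening: 0.0103
```

```bash
python3 - <<'E'
from cell import sensors;s=sensors.observe();print(s["contact_force"],s["torque"],s["opening"],s["tool_rot"])
E
```

```text
[-6.58604901 -1.12052375 14.49419593] [-0.31904671  1.26289293  0.02212106] 0.010338218425902282 [-1.57129238e+00  5.46094941e-04 -1.24334978e+00]
```

Request:
send_rows --motion '[[[0,0.0012,-0.0004,6],[0,0.0012,-0.0004,12],[0,0.0012,-0.0004,18],[0,0.0012,-0.0004,22],[0,0.0012,-0.0004,22]]]'

```text
time: 15.3
tool_pos: [0.5524, 0.0205, 0.1426]
tool_rot: [-1.571, 0.0, -1.629]
contact_force: [-5.0, 0.1, 13.9]
opening: 0.0102
```

```bash
python3 - <<'E'
from cell import sensors;s=sensors.observe();print(s["contact_force"],s["torque"],s["opening"],s["tool_rot"])
E
```

```text
[-4.99377645  0.12368807 13.92494013] [-0.16428566  1.14384024 -0.01159958] 0.010212118315762972 [-1.57111728e+00  1.87169046e-04 -1.62915801e+00]
```

Request:
send_rows --motion '[[[0,0.0012,-0.0003,5],[0,0.0012,-0.0003,10],[0,0.0012,-0.0003,13],[0,0.0012,-0.0003,13]]]'

```text
time: 15.7
tool_pos: [0.5521, 0.0205, 0.1426]
tool_rot: [-1.57, 0.0, -1.857]
contact_force: [-5.3, 1.1, 14.5]
opening: 0.0099
```

```bash
python3 - <<'E'
from cell import sensors;s=sensors.observe();print(s["contact_force"],s["torque"],s["opening"],s["tool_rot"])
E
```

```text
[-5.26280721  1.05909288 14.50474149] [-0.0716263   1.02209276 -0.01796067] 0.009896032030422905 [-1.57047554e+00  1.59687115e-04 -1.85745616e+00]
```

Turned 1.56 rad with almost no torque. I ease up while still holding, then open.

Request:
send_rows --motion '[[[0,0.0005,0,0],[0,-0.0005,0,0],[0,-0.0015,0,0],[0,-0.0025,0,0],[0,-0.0025,0,0]]]'

```text
time: 16.2
tool_pos: [0.5521, 0.0206, 0.1458]
tool_rot: [-1.57, 0.0, -1.857]
contact_force: [-3.2, 0.5, 9.1]
opening: 0.0099
```

Request:
send_rows --motion '[[[0,0.0002,0,0],[0,-0.0003,0,0],[0,-0.0003,0,0]]]'

```text
time: 16.5
tool_pos: [0.552, 0.0206, 0.1462]
tool_rot: [-1.57, 0.0, -1.857]
contact_force: [-1.7, 0.6, 5.2]
opening: 0.0096
```

Request:
send_rows --motion '[[[0,-0.0003,0,0],[0,-0.0003,0,0]]]'

```text
time: 16.7
tool_pos: [0.552, 0.0206, 0.1463]
tool_rot: [-1.57, 0.0, -1.857]
contact_force: [-1.4, -0.6, 4.0]
opening: 0.0103
```

The force fell away at z = 0.146, so the notch has caught. Opening and lifting.

Request:
send_rows --motion '[[[0,-0.0003,0,0],[0,-0.0003,0,0],[0,-0.0003,0,0]]]' --gripper 0.3

```text
time: 17.0
tool_pos: [0.5522, 0.0205, 0.1465]
tool_rot: [-1.57, 0.0, -1.857]
contact_force: [0.6, -0.2, 1.0]
opening: 0.0261
```

Request:
send_rows --motion '[[[0,-0.015,0,0],[0,-0.04,0,-8],[0,-0.06,0,-16],[0,-0.06,0,-24],[0,-0.06,0,-32],[0,-0.06,0,-40],[0,-0.06,0,-48],[0,-0.06,0,-56]]]'

```text
time: 17.8
tool_pos: [0.5517, 0.0206, 0.206]
tool_rot: [-1.571, 0.001, -0.874]
contact_force: [-0.2, -0.7, -0.8]
opening: 0.0271
```

```bash
python3 - <<'E'
from h import *
p=np.load("pose1.npy")
off=np.array([.5531,.0216,0])-b2w(p,[-.052,.07,0])[0];print(off)
rel(b2w(p,[-.052,-.07,.205])[0]+off,p[2])
E
```

```text
[0.00106512 0.00187907 0.        ]
TCP [0.5517 0.0206 0.206 ] rot [-1.5712e+00  6.0000e-04 -8.7430e-01] shift mm [  76.9    1.  -115.4] twist -33.28
```

Request:
send_rows --motion '[[[0.02,0,-0.03,-6],[0.04,0,-0.06,-13],[0.06,0,-0.092,-20],[0.076,0,-0.116,-27],[0.076,0,-0.116,-33.3],[0.076,0,-0.116,-33.3]]]'

```text
time: 18.4
tool_pos: [0.511, -0.1128, 0.2056]
tool_rot: [-1.571, 0.002, -0.294]
contact_force: [-0.8, 1.4, 0.2]
opening: 0.0278
```

```bash
python3 - <<'E'
from h import *
p=np.load("pose1.npy")
rel(b2w(p,[-.052,-.07,.162])[0]+[-.0004,.0023,0],p[2])
from cell import read_camera
import cv2
c=read_camera("top");cv2.imwrite("pics/t5.png",cv2.resize(c["frame"][130:320,220:430,::-1],None,fx=3,fy=3))
c=read_camera("side");cv2.imwrite("pics/s5.png",cv2.resize(c["frame"][130:330,200:400,::-1],None,fx=3,fy=3))
E
```

```text
TCP [ 0.511  -0.1128  0.2056] rot [-1.5706  0.0019 -0.294 ] shift mm [-0.  43.6  0.8] twist -0.03
```

View pics/s5.png

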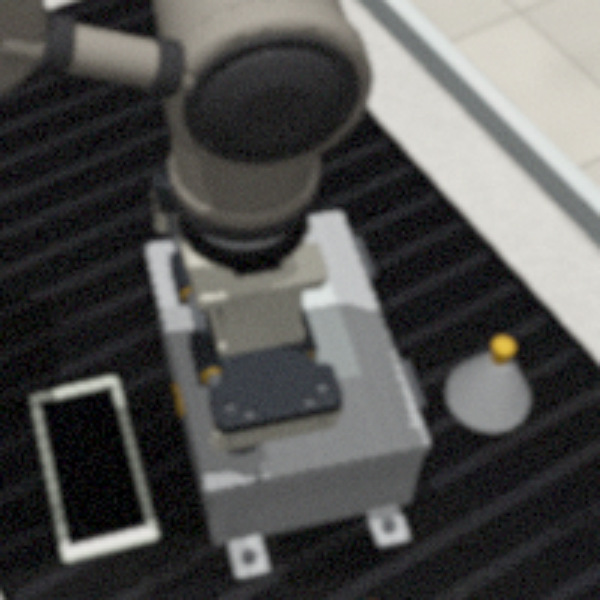

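View pics/t5.png

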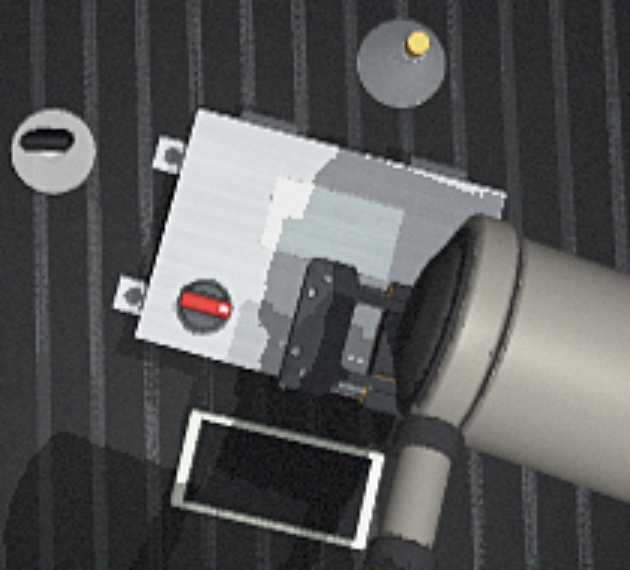

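In the top view the left bar at (205,303) lies along the box's y and has stayed turned. The cover is flat and the gripper is over the right wing. Same sequence for the right one.

Request:
send_rows --motion '[[[0,0.01,0.001,0],[0,0.02,0.001,0],[0,0.03,0.001,0],[0,0.04,0.001,0],[0,0.0435,0.001,0],[0,0.0435,0.001,0]]]'

```text
time: 19.1
tool_pos: [0.5113, -0.1106, 0.1613]
tool_rot: [-1.57, 0.003, -0.296]
contact_force: [0.6, -0.1, 1.0]
opening: 0.0272
```

Request:
send_rows --motion '[[[0,0,0,0],[0,0,0,0],[0,0,0,0]]]' --gripper 0.05 --grip_force 4

```text
time: 19.4
tool_pos: [0.5113, -0.1115, 0.1618]
tool_rot: [-1.572, 0.002, -0.296]
contact_force: [-3.1, -8.4, -0.7]
opening: 0.01
```

Request:
send_rows --motion '[[[0,0,-0.001,0],[0,0,-0.001,0]]]'

```text
time: 19.6
tool_pos: [0.511, -0.1121, 0.1618]
tool_rot: [-1.571, 0.002, -0.296]
contact_force: [0.1, 1.5, -0.8]
opening: 0.01
```

Request:
send_rows --motion '[[[0.001,0.002,0,0],[0.001,0.004,0,0],[0.001,0.005,0,0],[0.001,0.005,0,0]]]' --gripper 0.2

```text
time: 20.0
tool_pos: [0.512, -0.1125, 0.1568]
tool_rot: [-1.571, 0.002, -0.296]
contact_force: [0.1, 0.3, -0.1]
opening: 0.0182
```

Request:
send_rows --motion '[[[0,0.001,0,0],[0,0.001,0,0]]]'

```text
time: 20.2
tool_pos: [0.512, -0.1125, 0.1559]
tool_rot: [-1.571, 0.002, -0.296]
contact_force: [-0.8, -0.6, 3.2]
opening: 0.0184
```

Request:
send_rows --motion '[[[0,0.001,0,0],[0,0.001,0,0]]]'

```text
time: 20.4
tool_pos: [0.5121, -0.1125, 0.155]
tool_rot: [-1.572, 0.002, -0.296]
contact_force: [-1.3, 0.5, 3.7]
opening: 0.0184
```

Request:
send_rows --motion '[[[0,0.001,0,0],[0,0.001,0,0]]]'

```text
time: 20.6
tool_pos: [0.512, -0.1125, 0.1541]
tool_rot: [-1.572, 0.002, -0.296]
contact_force: [-1.1, 0.1, 3.8]
opening: 0.0183
```

Request:
send_rows --motion '[[[0,0.001,0,0],[0,0.001,0,0]]]'

```text
time: 20.8
tool_pos: [0.512, -0.1125, 0.153]
tool_rot: [-1.572, 0.002, -0.296]
contact_force: [-1.4, 0.6, 4.8]
opening: 0.0185
```

Request:
send_rows --motion '[[[0,0.001,0,0],[0,0.001,0,0]]]'

```text
time: 21.0
tool_pos: [0.512, -0.1125, 0.152]
tool_rot: [-1.572, 0.002, -0.296]
contact_force: [-0.9, -0.3, 5.5]
opening: 0.0185
```

Request:
send_rows --motion '[[[0,0.001,0,0],[0,0.001,0,0]]]'

```text
time: 21.2
tool_pos: [0.512, -0.1125, 0.151]
tool_rot: [-1.572, 0.002, -0.296]
contact_force: [-1.8, 0.5, 5.1]
opening: 0.018
```

Request:
send_rows --motion '[[[0,0.001,0,0],[0,0.001,0,0]]]'

```text
time: 21.4
tool_pos: [0.512, -0.1125, 0.1501]
tool_rot: [-1.572, 0.002, -0.296]
contact_force: [-1.5, 0.4, 5.5]
opening: 0.0183
```

Request:
send_rows --motion '[[[0,0.001,0,0],[0,0.001,0,0]]]'

```text
time: 21.6
tool_pos: [0.512, -0.1125, 0.1493]
tool_rot: [-1.572, 0.002, -0.296]
contact_force: [-2.4, 1.4, 6.8]
opening: 0.0184
```

Request:
send_rows --motion '[[[0,0.001,0,0],[0,0.001,0,0]]]'

```text
time: 21.8
tool_pos: [0.512, -0.1125, 0.1485]
tool_rot: [-1.572, 0.001, -0.296]
contact_force: [-2.3, 0.0, 7.6]
opening: 0.0184
```

Request:
send_rows --motion '[[[0,0.001,0,0],[0,0.001,0,0]]]'

```text
time: 22.0
tool_pos: [0.512, -0.1125, 0.1478]
tool_rot: [-1.572, 0.001, -0.296]
contact_force: [-2.0, 1.6, 6.3]
opening: 0.0183
```

Request:
send_rows --motion '[[[0,0.001,0,0],[0,0.001,0,0]]]'

```text
time: 22.2
tool_pos: [0.512, -0.1125, 0.1471]
tool_rot: [-1.572, 0.001, -0.296]
contact_force: [-2.6, 0.8, 6.9]
opening: 0.0183
```

Request:
send_rows --motion '[[[0,0.001,0,0],[0,0.001,0,0]]]'

```text
time: 22.4
tool_pos: [0.512, -0.1125, 0.1465]
tool_rot: [-1.572, 0.001, -0.296]
contact_force: [-2.5, 0.1, 8.8]
opening: 0.0185
```

Request:
send_rows --motion '[[[0,0.001,0,0],[0,0.001,0,0]]]'

```text
time: 22.6
tool_pos: [0.512, -0.1125, 0.146]
tool_rot: [-1.572, 0.001, -0.296]
contact_force: [-3.4, 1.2, 8.6]
opening: 0.0183
```

Request:
send_rows --motion '[[[0,0.0012,0,0],[0,0.0012,0,0]]]'

```text
time: 22.8
tool_pos: [0.5119, -0.1125, 0.1452]
tool_rot: [-1.572, 0.0, -0.296]
contact_force: [-2.8, 1.4, 9.2]
opening: 0.0182
```

Request:
send_rows --motion '[[[0,0.0012,0,0],[0,0.0012,0,0]]]'

```text
time: 23.0
tool_pos: [0.512, -0.1124, 0.1445]
tool_rot: [-1.572, -0.0, -0.296]
contact_force: [-3.5, 1.1, 9.5]
opening: 0.0182
```

Request:
send_rows --motion '[[[0,0.0012,0,0],[0,0.0012,0,0]]]'

```text
time: 23.2
tool_pos: [0.5119, -0.1124, 0.1439]
tool_rot: [-1.572, -0.0, -0.296]
contact_force: [-2.5, -0.1, 11.0]
opening: 0.0182
```

Request:
send_rows --motion '[[[0,0.0012,0,0],[0,0.0012,0,0]]]'

```text
time: 23.4
tool_pos: [0.512, -0.1125, 0.1438]
tool_rot: [-1.572, -0.001, -0.296]
contact_force: [-4.8, 2.0, 12.5]
opening: 0.0183
```

Request:
send_rows --motion '[[[0,0.0012,0,0],[0,0.0012,0,0]]]'

```text
time: 23.6
tool_pos: [0.5119, -0.1124, 0.1437]
tool_rot: [-1.572, -0.002, -0.295]
contact_force: [-4.3, 1.6, 13.6]
opening: 0.0188
```

The right stud bottomed at z = 0.1437 (about 12.2 mm of press, 13.6 N). I grip and start the turn with a small probe.

Request:
send_rows --motion '[[[0,0.0013,0,0],[0,0.0013,0,0],[0,0.0013,0,0]]]' --gripper 0.05 --grip_force 8

```text
time: 23.9
tool_pos: [0.5128, -0.1125, 0.1438]
tool_rot: [-1.572, -0.005, -0.295]
contact_force: [-1.2, 2.0, 12.8]
opening: 0.0095
```

Request:
send_rows --motion '[[[0,0.0013,0,4],[0,0.0013,0,8],[0,0.0013,0,12],[0,0.0013,0,12]]]'

```text
time: 24.3
tool_pos: [0.5127, -0.1128, 0.1437]
tool_rot: [-1.572, -0.006, -0.507]
contact_force: [-4.5, 0.4, 15.0]
opening: 0.0097
```

```bash
python3 - <<'E'
from cell import sensors;s=sensors.observe();print(s["contact_force"],s["torque"],s["opening"],s["tool_rot"])
E
```

```text
[-4.48914481  0.37565816 14.96806285] [ 0.08230693  1.03683835 -0.02865269] 0.009694736444466109 [-1.57150671 -0.00565745 -0.50658613]
```

Request:
send_rows --motion '[[[0,0.0012,0,6],[0,0.0012,0,12],[0,0.0012,0,18],[0,0.0012,0,18]]]'

```text
time: 24.7
tool_pos: [0.5124, -0.1131, 0.1437]
tool_rot: [-1.57, -0.006, -0.823]
contact_force: [-6.1, 0.6, 14.3]
opening: 0.01
```

Request:
send_rows --motion '[[[0,0.0012,-0.0002,6],[0,0.0012,-0.0002,12],[0,0.0012,-0.0002,18],[0,0.0012,-0.0002,24],[0,0.0012,-0.0002,24]]]'

```text
time: 25.2
tool_pos: [0.5119, -0.1135, 0.1437]
tool_rot: [-1.568, -0.006, -1.245]
contact_force: [-6.9, 1.8, 16.2]
opening: 0.0101
```

```bash
python3 - <<'E'
from cell import sensors;s=sensors.observe();print(s["contact_force"],s["torque"],s["opening"],s["tool_rot"])
E
```

```text
[-6.90182603  1.83013224 16.17034303] [0.01840941 1.2810141  0.00254837] 0.010052570108258137 [-1.56833509 -0.00619163 -1.24505375]
```

Request:
send_rows --motion '[[[0,0.0011,-0.0006,6],[0,0.0011,-0.0006,12],[0,0.0011,-0.0006,18],[0,0.0011,-0.0006,22],[0,0.0011,-0.0006,22]]]'

```text
time: 25.7
tool_pos: [0.5112, -0.1136, 0.1437]
tool_rot: [-1.566, -0.005, -1.631]
contact_force: [-4.7, 2.1, 14.9]
opening: 0.0104
```

Request:
send_rows --motion '[[[0,0.0011,-0.0003,5],[0,0.0011,-0.0003,10],[0,0.0011,-0.0003,13.5],[0,0.0011,-0.0003,13.5]]]'

```text
time: 26.1
tool_pos: [0.5108, -0.1135, 0.1437]
tool_rot: [-1.564, -0.004, -1.868]
contact_force: [-3.7, 1.7, 13.1]
opening: 0.0101
```

```bash
python3 - <<'E'
from cell import sensors;s=sensors.observe();print(s["contact_force"],s["torque"],s["opening"],s["tool_rot"])
E
```

```text
[-3.73910961  1.69729971 13.07335001] [0.20412168 1.02419722 0.0093526 ] 0.010058506207498388 [-1.564472   -0.00375784 -1.8680896 ]
```

Request:
send_rows --motion '[[[0,0.0005,0,0],[0,-0.0005,0,0],[0,-0.0015,0,0],[0,-0.0025,0,0],[0,-0.0025,0,0]]]'

```text
time: 26.6
tool_pos: [0.5108, -0.1135, 0.1468]
tool_rot: [-1.564, -0.004, -1.868]
contact_force: [-1.8, -0.0, 7.9]
opening: 0.0104
```

Request:
send_rows --motion '[[[0,0.0002,0,0],[0,-0.0003,0,0],[0,-0.0003,0,0]]]'

```text
time: 26.9
tool_pos: [0.5108, -0.1135, 0.1472]
tool_rot: [-1.564, -0.004, -1.868]
contact_force: [-1.3, 0.7, 6.6]
opening: 0.01
```

Request:
send_rows --motion '[[[0,-0.0003,0,0],[0,-0.0003,0,0]]]'

```text
time: 27.1
tool_pos: [0.5107, -0.1134, 0.1474]
tool_rot: [-1.564, -0.004, -1.868]
contact_force: [-0.5, -0.1, 2.7]
opening: 0.0098
```

The right one has caught as well: the force fell to 2.7 N at z = 0.1474. I open, lift and clear the view.

Request:
send_rows --motion '[[[0,-0.0002,0,0],[0,-0.0002,0,0],[0,-0.0002,0,0]]]' --gripper 0.3

```text
time: 27.4
tool_pos: [0.511, -0.1135, 0.1476]
tool_rot: [-1.564, -0.004, -1.868]
contact_force: [1.5, 0.3, 1.6]
opening: 0.0264
```

Request:
send_rows --motion '[[[0,-0.015,0,0],[0,-0.04,0,0],[0,-0.08,0,0],[0,-0.12,0,0],[0,-0.15,-0.03,0],[0,-0.16,-0.07,0],[0.03,-0.16,-0.1,0],[0.07,-0.16,-0.1,0]]]'

```text
time: 28.2
tool_pos: [0.3912, -0.1483, 0.3075]
tool_rot: [-1.565, -0.003, -1.864]
contact_force: [0.8, -0.4, 0.1]
opening: 0.0279
```

```bash
python3 - <<'E'
from cell import sensors, read_camera
import cv2
print(sensors.observe()["tool_pos"],sensors.observe()["contact_force"])
d={n:read_camera(n) for n in("side","top")}
s=d["side"]["frame"][155:330,200:400,::-1];t=d["top"]["frame"][130:320,220:430,::-1]
cv2.imwrite("pics/s6z.png",cv2.resize(s,None,fx=3.4,fy=3.4,interpolation=cv2.INTER_CUBIC))
cv2.imwrite("pics/t6z.png",cv2.resize(t,None,fx=3,fy=3,interpolation=cv2.INTER_CUBIC))
E
```

```text
[ 0.39115928 -0.14828202  0.30753706] [ 0.76497414 -0.37669797  0.12607397]
```

View pics/s6z.png

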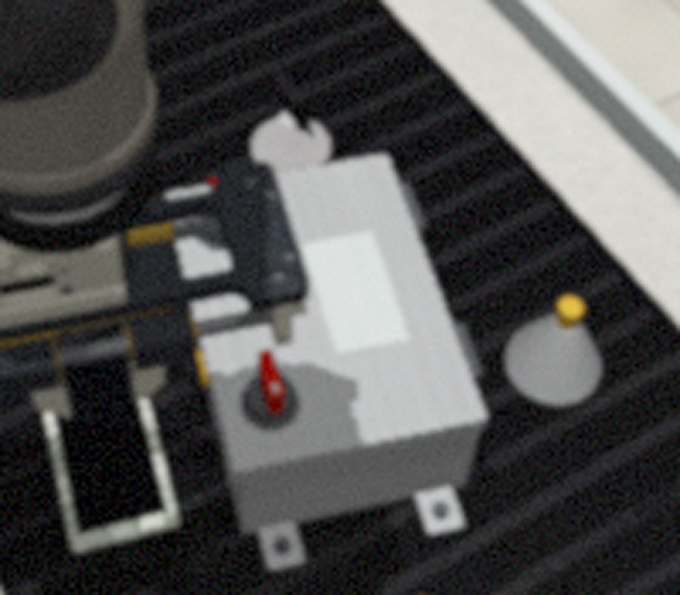

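View pics/t6z.png

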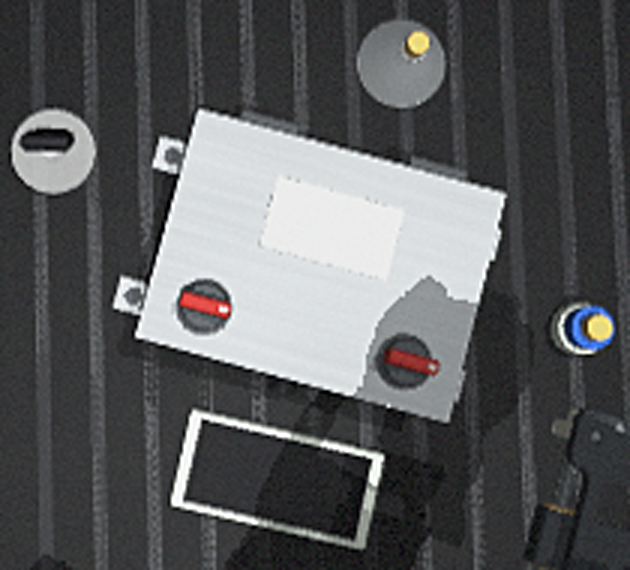

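Both bars now lie along the box's y, at (205,303) and (412,361) in the top view, and the other things have not moved. The arm hides the left wing in the side view, so I move it away for a height check.

Request:
send_rows --motion '[[[0.05,0,0,0],[0.1,0,0,0],[0.15,0,0,0],[0.19,0,0,0],[0.19,0,0,0],[0.19,0,0,0]]]'

```text
time: 28.9
tool_pos: [0.3359, -0.3343, 0.3075]
tool_rot: [-1.565, -0.004, -1.874]
contact_force: [0.5, 0.6, 0.1]
opening: 0.0275
```

```bash
python3 - <<'E'
from h import *
from cell import sensors, read_camera
import cv2
d={n:read_camera(n) for n in("side","top")}
print(sensors.observe()["tool_pos"],sensors.observe()["qvel"].round(3))
s=d["side"]["frame"][155:330,200:400,::-1]
cv2.imwrite("pics/s7z.png",cv2.resize(s,None,fx=3.4,fy=3.4,interpolation=cv2.INTER_CUBIC))
p=np.load("pose1.npy")
for y,pr in((.07,.0104),(-.07,.009)):
  for h in (0,pr):
    q=proj(d["side"],b2w(p,cov(p[3],.13,y,.051-h)));print(y,h,((q-[200,155])*3.4).round(0))
E
```

```text
[ 0.33652624 -0.33313387  0.30796371] [ 0.016 -0.012  0.002 -0.002 -0.001 -0.007]
0.07 0 [[220. 188.]]
0.07 0.0104 [[220. 197.]]
-0.07 0 [[271. 366.]]
-0.07 0.009 [[271. 374.]]
```

View pics/s7z.png

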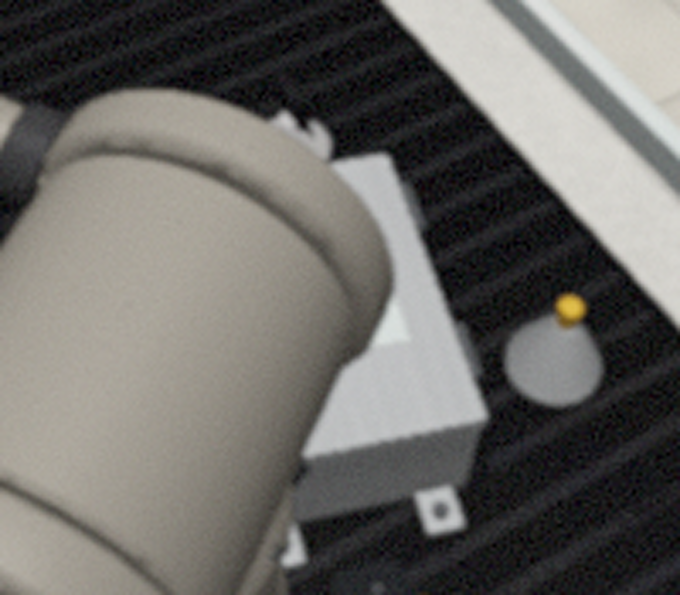

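The upper arm now blocks the side view, so I go to the other side, staying high above the box.

Request:
send_rows --motion '[[[-0.05,0,0.01,0],[-0.1,-0.02,0.02,0],[-0.15,-0.02,0.03,0],[-0.2,-0.02,0.03,0],[-0.25,-0.02,0.03,0],[-0.3,-0.02,0.02,0],[-0.35,-0.02,0,0],[-0.4,-0.02,-0.02,0]]]'

```text
time: 29.8
tool_pos: [0.4358, 0.0429, 0.3263]
tool_rot: [-1.564, -0.004, -1.868]
contact_force: [0.9, 0.1, 0.3]
opening: 0.0278
```

Request:
send_rows --motion '[[[-0.05,0,-0.01,0],[-0.1,0,-0.02,0],[-0.15,0,-0.03,0],[-0.2,0,-0.05,0],[-0.2,0,-0.05,0],[-0.2,0,-0.05,0]]]'

```text
time: 30.4
tool_pos: [0.4451, 0.2511, 0.325]
tool_rot: [-1.565, -0.004, -1.863]
contact_force: [-0.4, -0.7, -0.3]
opening: 0.0276
```

```bash
python3 - <<'E'
from cell import sensors, read_camera
import cv2
s=read_camera("side")["frame"][155:330,200:400,::-1]
cv2.imwrite("pics/s8z.png",cv2.resize(s,None,fx=3.4,fy=3.4,interpolation=cv2.INTER_CUBIC))
E
```

```text
(no output)
```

View pics/s8z.png

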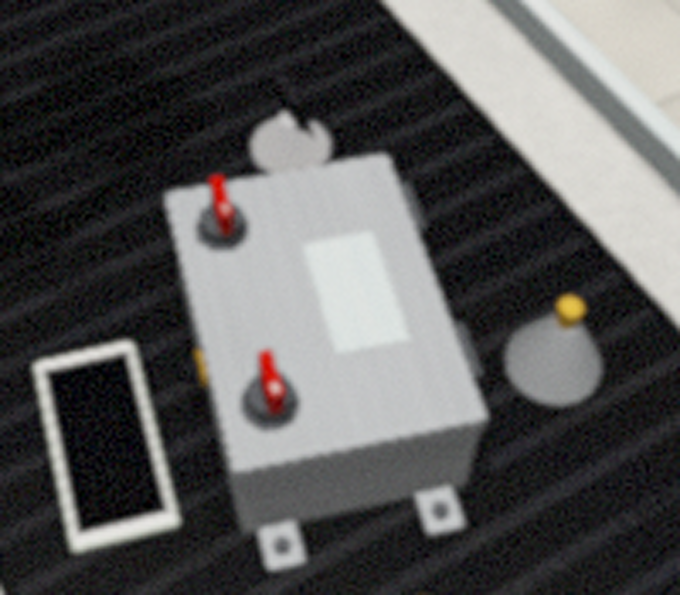

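The side view shows both bars along the box's y, at (221,205) and (270,378). Their collars sit close to the cover and the wing tops lie near the rows computed for pressed heads. The cover is flat and the neighbours have not moved, so I hand in.

```bash
python3 - <<'E'
from cell import hand_in
print(hand_in())
E
```

```text
the job is handed in; nothing more can be done
None
```

I closed the cover onto its gasket and locked both fasteners. The job went in at about 30 s of the 72 s allowed, and no verdict was reported.

- **Cover:** I swung it down with the closed fingertips on the bare middle of the front edge, pressing to about 17 N on the gasket. The last pictures show it flat. The camera fit gave about 0.023 rad when it was first closed. That is inside the 0.03 limit but a little above the 0.01–0.02 expected on the gasket, and about the size of the fit's own error. I did not refit it after locking.
- **Left fastener:** It bottomed at about 13.6 mm of press. The force went no higher than about 15 N in all, spring included, so the keeper saw only a few newtons. I turned it about 1.56 rad with a light grip and almost no torque, and it caught about 3.5 mm above its floor.
- **Right fastener:** It bottomed at about 12.2 mm, with a peak reading of about 16 N in all. I turned it about 1.57 rad, and it caught about 3.6 mm above its floor.
- **Last checks:** The force fell away on both heads before I opened the fingers. Both bars lie along the box's y, and the wing tops sit roughly where pressed-down heads should, though a pixel or so of error matters there. The cone, watch and phone look unmoved in the last pictures. The coupling was last seen, unmoved, just after the right head was locked. The arm was clear of everything at hand-in.

The camera estimates of the wings were off by about 2 mm sideways. I corrected this by feel, and it briefly put about 8 N sideways on each head before any pressing.

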